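# Pack the coin rolls down the till magazine

## Task

Put the blue coin roll in the blue-lipped tube and the orange one in the orange-lipped tube, then use the red-handled rod to pack each roll down its tube until it bottoms out, finishing each with a firm push of more than 10 N (but never over 60 N). Put the rod back upright in its black stand, let go, and do not knock over or shift the glue stick, stamp, pump bottle or tape dispenser.

Things in the scene. Friction and masses are not known exactly. Their poses are not given: they have to be found in the camera images.
- magazine: Coin-roll magazine, fixed: grey foot plate 60 (x) x 136 (y) x 5 mm with two upright clear tubes 80 mm apart along its y axis (blue-lipped tube at +40 mm, orange-lipped at -40 mm). Each tube: bore 34 mm, outside 42 mm, coloured lip flared to 54 mm outside and about 44 mm inside at the mouth; mouths 130 mm above the counter. Origin: centre of the underside, z up; it may stand at any yaw.
- blue_mouth (a point): Centre of the blue-lipped tube's mouth, level with the rim, 130 mm above the counter; z up along the tube.
- orange_mouth (a point): Centre of the orange-lipped tube's mouth, level with the rim, 130 mm above the counter; z up along the tube.
- blue_follower (a joint): Follower disc (31 mm across) inside the blue tube, m it has been pushed down. At 0 its top lies 25 mm below the mouth; starts at 0 to 0.018; stop at 0.093 (top 118 mm below the mouth, 12 mm above the counter). Stiff sliding friction of about 7 N (plus damping of 15 N per m/s): it carries a roll, stays where it is left, and has no spring.
- orange_follower (a joint): The same follower disc in the orange tube: m pushed down, 0 to the stop at 0.093, friction about 7 N.
- blue_roll: Blue paper-wrapped coin roll, an upright cylinder 28 mm across, 75 mm long, white band near its foot, about 0.15 kg. Origin: centre of its underside; z along the roll. Fully packed, its top is 43 mm below the tube's mouth.
- orange_roll: Orange paper-wrapped coin roll, same size and weight as the blue one. Origin: centre of its underside; z along the roll.
- rod: Packing rod, 150 mm long, about 0.09 kg, standing upright in its stand: round rubber foot 24 mm across and 10 mm high, wooden shaft 18 mm across, red handle 22 mm across from 90 to 150 mm above the foot's underside. Origin: centre of the foot's underside; z up towards the handle.
- stand_seat (a point): Centre of the inner floor of the black rod stand (fixed), 6 mm above the counter. The stand is a round cup with bore 31 mm, outside 39 mm, flared to about 41 mm inside and 49 mm outside at its rim 50 mm above the counter, on a foot 60 mm across.
- glue: Bystander: standing glue stick, 26 mm across, 94 mm tall, close to the blue roll (axes about 58 to 64 mm apart). Origin: centre of its underside.
- stamp: Bystander: standing red and black self-inking stamp, 50 (x) x 31 (y) x 81 mm, close to the orange roll (axes about 60 to 66 mm apart). Origin: centre of its underside.
- gel_pump: Bystander: white pump bottle 76 x 62 x 181 mm, standing. Origin: centre of its underside.
- tape: Bystander: tape dispenser 139 (x) x 69 (y) x 76 mm. Origin: centre of its underside.
Mind the look-alikes: they are no part of the job. Of the things like the rod, leave any that is purple; of the rest the smaller one is meant.

How it is judged:
On the way, in this order (a step that is already met when the one before it is completed fails the run):
1. one coin roll is packed to the bottom of its tube with the rod, pressed there with more than 10 N ((((value of joint blue_follower above 0.09 m and contact force between rod and blue_roll above 10 N) and (horizontal distance between blue_roll and blue_mouth below 0.007 m and z of blue_roll in the frame of blue_mouth below -0.11 m)) or ((value of joint orange_follower above 0.09 m and contact force between rod and orange_roll above 10 N) and (horizontal distance between orange_roll and orange_mouth below 0.007 m and z of orange_roll in the frame of orange_mouth below -0.11 m)))).
2. the other coin roll is packed to the bottom of its tube as well, the same way ((((value of joint blue_follower above 0.09 m and contact force between rod and blue_roll above 10 N) and (horizontal distance between blue_roll and blue_mouth below 0.007 m and z of blue_roll in the frame of blue_mouth below -0.11 m) and value of joint orange_follower above 0.09 m and (horizontal distance between orange_roll and orange_mouth below 0.007 m and z of orange_roll in the frame of orange_mouth below -0.11 m)) or ((value of joint orange_follower above 0.09 m and contact force between rod and orange_roll above 10 N) and (horizontal distance between orange_roll and orange_mouth below 0.007 m and z of orange_roll in the frame of orange_mouth below -0.11 m) and value of joint blue_follower above 0.09 m and (horizontal distance between blue_roll and blue_mouth below 0.007 m and z of blue_roll in the frame of blue_mouth below -0.11 m)))).
At the end, for the whole second after the job is handed in: Each coin roll rests in the tube of its own colour (axis within 7 mm, underside over 110 mm below the mouth), both followers within 3 mm of their stops; the rod stands at rest in its stand, foot within 6 mm of its floor and 8 mm of centre, upright within 0.15 rad (value of joint each of blue_follower, orange_follower above 0.09 m and horizontal distance between blue_roll and blue_mouth below 0.007 m and z of blue_roll in the frame of blue_mouth below -0.11 m and linear speed of each of blue_roll, orange_roll, rod below 0.03 m/s and horizontal distance between orange_roll and orange_mouth below 0.007 m and z of orange_roll in the frame of orange_mouth below -0.11 m and horizontal distance between rod and stand_seat below 0.008 m and z of rod in the frame of stand_seat below 0.006 m and angle between rod's own z axis and vertical below 0.15 rad); the robot touches nothing.
It fails at once if the glue stick is shifted by more than 30 mm or tipped over (distance of glue from where it was at the start of the episode above 0.03 m or angle between glue's own z axis and vertical above 0.4 rad).
It fails at once if the self-inking stamp is shifted by more than 30 mm or tipped over (distance of stamp from where it was at the start of the episode above 0.03 m or angle between stamp's own z axis and vertical above 0.4 rad).
It fails at once if the pump bottle is shifted by more than 30 mm or tipped over (distance of gel_pump from where it was at the start of the episode above 0.03 m or angle between gel_pump's own z axis and vertical above 0.4 rad).
It fails at once if the tape dispenser is shifted by more than 30 mm or tipped over (distance of tape from where it was at the start of the episode above 0.03 m or angle between tape's own z axis and vertical above 0.4 rad).
It fails at once if the rod presses a coin roll with more than 60 N (contact force between rod and blue_roll above 60 N or contact force between rod and orange_roll above 60 N).
It also fails if it takes over 72 s, if anything falls off the work surface, if the arm or the gripper's body presses on something with over 40 N, if the wrist force passes 120 N, or if a joint passes its speed limit or range.

## Robot

A 6-joint arm with a two-finger parallel gripper is mounted at the origin on a cart in front of the work surface, level with it; the furniture and walls round the work are solid. World frame = base frame: x ahead of the robot, y to its left, z up, the work surface at z = 0. Lengths are in m, angles in rad, forces in N, time in s.
With the tool pointing down it reaches from about 0.25 to 0.725 m from the base axis. Payload 4 kg.
Tool frame: the origin (TCP) lies at the very end of the fingers, on their centre line; the grasp point (between the pads) lies 19 mm behind it; z points along the fingers, y is the direction in which the jaws open and shut (so a half turn about z gives the same grasp; the last joint's range is limited). The gripper opens to 85 mm and grips with 20 to 120 N. Pads are 22 mm wide; open, the fingers measure 114 mm over their backs; the gripper's body (76 mm by 85 mm) begins 54 mm behind the grasp point. The pads swing forward as they close: fully open they stand 13 mm farther back than shut.
Start: joints at [-1.284, 0.241, 0.005, 1.335, 0, 1.571], TCP at [0.141, -0.48, 0.231] pointing down, gripper open.
Joint ranges: [-2.72, 2.72], [-1.05, 1.87], [-1.09, 1.28], [-1.99, 2.15], [-1.42, 1.44], [-3.14, 3.14]. Speed limits (rad/s): [2.79, 2.79, 3.14, 3.14, 3.14, 3.14].

## Interface

Orientations are given as a unit quaternion [x, y, z, w].
In Python, from cell import bot, camera, sign_off gives the robot as it stands.
- The arm moves only by the shell command python3 -m pendant 'ROWS' [FORCE]. ROWS is a JSON object of lists of equal length, an entry for each row: "fingers": the opening, from 0 (shut) to 1 (fully open); "dp": the shift along the tool's x, y, z in cm, a list of three; "turn": the turn about the tool's z in degrees. In form: {"fingers": [fingers, ...], "dp": [[tx, ty, tz], ...], "turn": [turn, ...]}. A call has 1 to 20 rows; each row shifts and turns the pose as measured when the row begins, along the tool's axes as they then stand; what a row does not reach is not made up. A row lasts 1/8 s, in which the tool goes at most 62.5 mm and 10.7 degrees, less where a joint would pass 70% of its speed; a pose out of reach is approached as far as the arm can. A call is refused whole if a number of a shift passes 6.25 or a number of a turn 10.7, either way. A call with a gripper value outside its range is refused whole. The fingers move at their own pace and stop on an object; FORCE is the grip in N (left out, the last holds). Time passes only in rows, so rows that do not move let the fingers close. It gives the time, the measured TCP pose, the force and the opening at its end, in the units of the state.
- bot.observe(): the state, without advancing time (a new reading comes with each control period).
- camera(name): name is "scene" or "top"; returns a dict with "img" (480x640x3 uint8, blue, green, red), "K" (3x3 intrinsics, pixels), "R" (3x3) and "t" (3): a world point X has camera coordinates R X + t. Camera axes: x right, y down, z forward; pixel columns grow to the right and rows downward; lengths in m; the calibration is good to about 2 mm. A picture is of the moment at which its call begins. There is no depth.
- sign_off(): hands the job in, once; it reports no verdict.
The state is a dict: "time": time; "qpos": joint angles; "qd": joint speeds; "tau": joint torques, N m; "tool_pos": TCP position; "eef_rot": TCP orientation; "wrist_force": force on the tool from outside, world axes, zero at the start; "torque": the same for the moment, N m; "width": finger opening in m.
Only numpy, scipy, OpenCV 4.12 (cv2) and the standard library are available. Lean on these libraries where they do the work, as an engineer would, in place of code of your own. Each camera call takes 0.05 s, during which the arm holds its last target. There are 200 camera calls.

## Working session

There is one attempt and no reset: what is moved stays moved. The work goes in short steps, Python scripts to look and compute and a shell command to move; the robot and the scene stay as the last step left them, time stands still between calls to the robot, and variables do not carry over. Pictures are saved under pics/ and viewed, about 8 in all and at most 12, crops included, and the job is handed in when it is done.

```bash
mkdir -p pics; ls; python3 - <<'E'
from cell import bot,camera
import cv2
for n in("scene","top"):
    c=camera(n); cv2.imwrite(f"pics/{n}0.png",c["img"]); print(n,c["K"],c["R"],c["t"])
print(bot.observe())
E
```

```text
pics
scene [[505.39445825   0.         322.62296063]
 [  0.         505.39445825 231.17097435]
 [  0.           0.           1.        ]] [[-0.65883908 -0.75205391 -0.0186005 ]
 [-0.48062877  0.43981998 -0.758653  ]
 [ 0.57872883 -0.49089031 -0.65122934]] [0.32267129 0.34289791 0.87923966]
top [[614.67176547   0.         315.67044274]
 [  0.         614.67176547 244.48740984]
 [  0.           0.           1.        ]] [[ 1.42307051e-02 -9.99895139e-01  2.68300815e-03]
 [-9.78543334e-01 -1.44783233e-02 -2.05531802e-01]
 [ 2.05549096e-01  2.99422734e-04 -9.78646759e-01]] [-0.0266925   0.52504238  1.67270281]
{'time': 0.1, 'qpos': array([-1.28395297e+00,  2.41346655e-01,  3.88257821e-03,  1.33521258e+00,
       -3.57832599e-05,  1.57078796e+00]), 'qd': array([-0.00095453, -0.0019824 ,  0.00333391, -0.00149046,  0.00017956,
        0.00056136]), 'tau': array([ 5.59982400e-04, -3.73137581e+01,  2.53010416e+01,  1.08833757e-02,
        2.70852132e-05,  3.66211168e-06]), 'tool_pos': array([ 0.14129431, -0.47903744,  0.2305065 ]), 'eef_rot': array([ 9.89731691e-01,  1.42934586e-01, -1.52082341e-04, -9.27955835e-04]), 'wrist_force': array([-0.02234125,  0.29086446,  0.39675869]), 'torque': array([0.01236926, 0.01298528, 0.01202094]), 'width': 0.08547860687425404}
```

View pics/scene0.png

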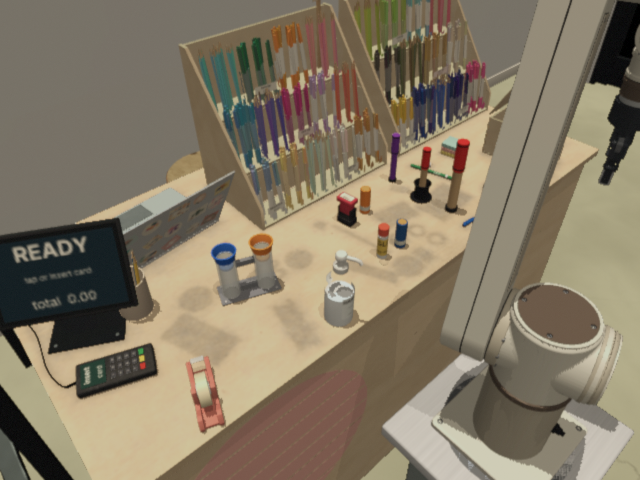

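View pics/top0.png

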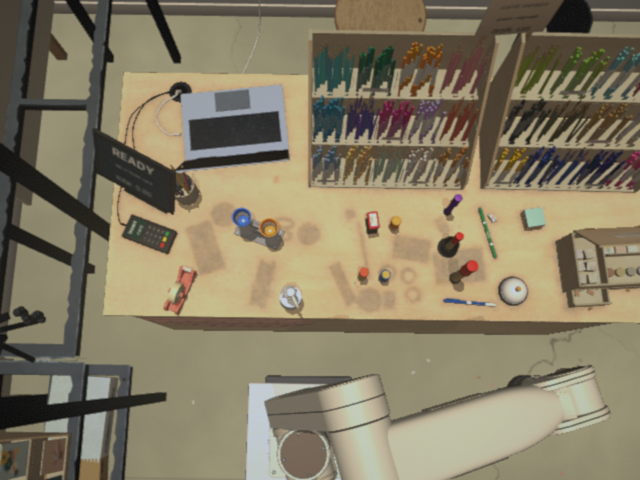

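The scene picture shows the blue roll at (401,232), the orange roll at (365,199), the tubes' lips at (224,254) blue and (261,245) orange, the glue at (383,240), the stamp at (347,209), the pump at (340,290) and the tape at (205,395).

Rod candidates in the scene picture: purple at (394,158), the smaller red in the black cup at (423,175), and the big red at (457,175). I choose the smaller red one. In the top view it is at (457,240), with its cup at (448,246).

```bash
cat > h.py <<'E'
import numpy as np, cv2
def ray(c,u,v):
    d=c["R"].T@np.linalg.inv(c["K"])@np.array([u,v,1.]); return -c["R"].T@c["t"],d
def onz(c,u,v,z):
    o,d=ray(c,u,v); return o+d*(z-o[2])/d[2]
def proj(c,X):
    p=c["K"]@(c["R"]@np.array(X,float)+c["t"]); return p[:2]/p[2]
def tri(c1,p1,c2,p2):
    A=[];b=[]
    for c,p in((c1,p1),(c2,p2)):
        o,d=ray(c,*p); d/=np.linalg.norm(d); P=np.eye(3)-np.outer(d,d); A.append(P); b.append(P@o)
    return np.linalg.lstsq(np.vstack(A),np.hstack(b),rcond=None)[0]
E
python3 - <<'E'
import cv2,numpy as np
a=cv2.imread("pics/top0.png");b=cv2.imread("pics/scene0.png")
A=cv2.resize(a[190:310,350:490],None,fx=4,fy=4,interpolation=cv2.INTER_CUBIC)   # 560x480
cv2.imwrite("pics/c1.png",A)
B=cv2.resize(b[130:270,320:480],None,fx=4,fy=4,interpolation=cv2.INTER_CUBIC)
cv2.imwrite("pics/c2.png",B)
from h import *
# tube lips in both
def comp(img,lo,hi,box):
    x0,y0,x1,y1=box; h=cv2.cvtColor(img[y0:y1,x0:x1],cv2.COLOR_BGR2HSV); m=cv2.inRange(h,lo,hi)
    n,l,s,c=cv2.connectedComponentsWithStats(m)
    for i in range(1,n):
        if s[i,4]>12: print(box,s[i][:5]+[x0,y0,0,0,0],(c[i]+[x0,y0]).round(1))
for nm,lo,hi in(("blue",(100,110,40),(125,255,255)),("or",(8,170,120),(18,255,255)),("red",(0,180,90),(6,255,255)),("red2",(174,150,90),(180,255,255))):
    print(nm)
    comp(a,lo,hi,(225,195,300,250));comp(a,lo,hi,(355,205,490,290))
    comp(b,lo,hi,(200,230,290,270));comp(b,lo,hi,(330,130,480,260))
E
```

```text
blue
(225, 195, 300, 250) [233 208  17  18 148] [241.8 217.6]
(200, 230, 290, 270) [212 243  24  22 304] [223.6 253. ]
(330, 130, 480, 260) [421 130   4   6  15] [422.6 132.6]
(330, 130, 480, 260) [463 218  11   8  32] [468.1 221.5]
(330, 130, 480, 260) [396 224  11  17 131] [400.9 231.8]
or
(225, 195, 300, 250) [260 219  18  17  79] [268.3 226.1]
(200, 230, 290, 270) [249 234  23  17 191] [260.2 240.6]
(330, 130, 480, 260) [361 189   9  18 136] [364.8 197.8]
red
(355, 205, 490, 290) [456 233   7   7  34] [459.1 235.9]
(355, 205, 490, 290) [467 261  11  11  67] [472.4 265.2]
(330, 130, 480, 260) [458 139  11   7  60] [463.2 142.4]
(330, 130, 480, 260) [424 147   7   5  25] [426.8 149.2]
(330, 130, 480, 260) [454 147  14  23 230] [460. 158.]
(330, 130, 480, 260) [422 152   8  16  96] [425.4 159.8]
(330, 130, 480, 260) [380 229   8   7  43] [383.4 232.1]
red2
(330, 130, 480, 260) [338 197  19  17 130] [346.3 204.5]
```

View pics/c1.png

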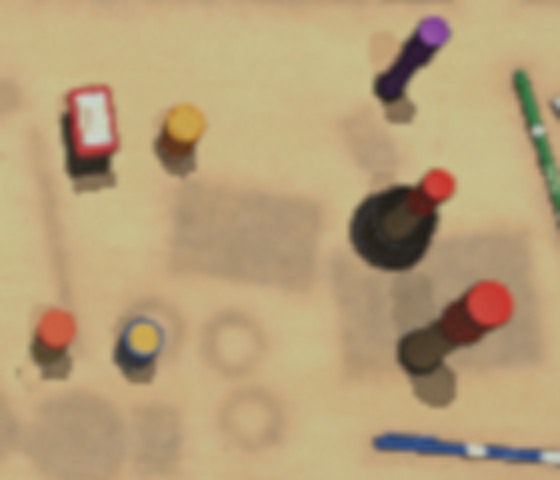

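View pics/c2.png

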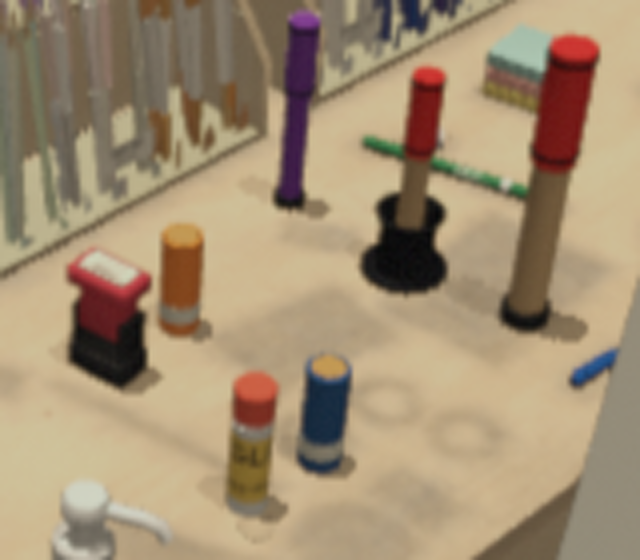

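```bash
python3 - <<'E'
from h import *; from cell import camera
a=camera("top");b=camera("scene")
f=lambda x,y,x0,y0:((x+.5)/4-.5+x0,(y+.5)/4-.5+y0)
T=dict(blue=(f(144,337,350,190),f(328,366,320,130),.075),orange=(f(185,123,350,190),f(183,235,320,130),.075),
 rod=(f(438,185,350,190),f(428,75,320,130),.156),big=(f(490,303,350,190),f(574,50,320,130),.2),glue=(f(56,328,350,190),f(256,384,320,130),.094),
 stamp=(f(93,122,350,190),f(110,264,320,130),.081),purple=(f(434,32,350,190),f(304,20,320,130),.15))
for k,(p,q,z) in T.items(): print(k,"tri",tri(a,p,b,q).round(4),"top",onz(a,*p,z).round(4),"scene",onz(b,*q,z).round(4))
A=cv2.resize(a["img"][195:245,220:295],None,fx=6,fy=6,interpolation=cv2.INTER_CUBIC)
B=cv2.resize(b["img"][230:305,205:285],None,fx=5,fy=5,interpolation=cv2.INTER_CUBIC)
C=np.zeros((400,860,3),np.uint8);C[:300,:450]=A;C[:375,455:855]=B
cv2.imwrite("pics/c3.png",C[:,:800+55][:, :])
for z in(.0,.05): print("stand", onz(a,*f(394,240,350,190),0),onz(b,*f(404,268,320,130),0))
print("pump base",onz(b,340,315,0),"tape",onz(b,205,405,0), onz(a,180,290,.03))
E
```

```text
blue tri [ 0.4426 -0.2106  0.08  ] top [ 0.4414 -0.2126  0.075 ] scene [ 0.4485 -0.2141  0.075 ]
orange tri [ 0.5938 -0.2408  0.0796] top [ 0.5934 -0.2427  0.075 ] scene [ 0.6    -0.2444  0.075 ]
rod tri [ 0.5345 -0.3969  0.1591] top [ 0.533 -0.399  0.156] scene [ 0.5399 -0.3997  0.156 ]
big tri [ 0.4466 -0.4161  0.2076] top [ 0.4463 -0.4191  0.2   ] scene [ 0.4554 -0.4265  0.2   ]
glue tri [ 0.4442 -0.1489  0.1003] top [ 0.4436 -0.1506  0.094 ] scene [ 0.4509 -0.1536  0.094 ]
stamp tri [ 0.5912 -0.175   0.0911] top [ 0.5916 -0.1777  0.081 ] scene [ 0.6033 -0.183   0.081 ]
purple tri [ 0.6416 -0.3991  0.1527] top [ 0.6401 -0.4013  0.15  ] scene [ 0.6471 -0.4015  0.15  ]
stand [ 0.52730568 -0.40300884  0.        ] [ 5.41542831e-01 -4.04020466e-01 -1.11022302e-16]
stand [ 0.52730568 -0.40300884  0.        ] [ 5.41542831e-01 -4.04020466e-01 -1.11022302e-16]
pump base [3.82286112e-01 4.48441591e-02 1.11022302e-16] tape [ 3.92163172e-01  3.71405790e-01 -1.11022302e-16] [0.39444181 0.35967702 0.03      ]
```

View pics/c3.png

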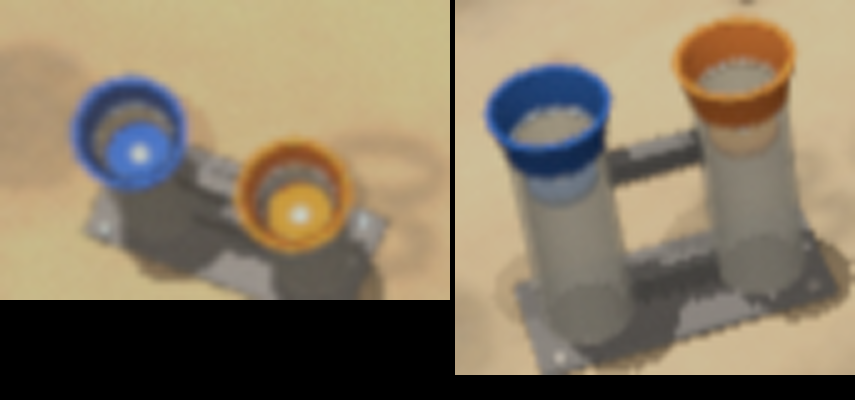

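c3 shows the blue mouth centred at (129,133) in the top crop and the orange one at (293,195). The scene crop shows them at about (549,110) and (733,62). First I turn so that the jaws open along x.

```bash
python3 -m pendant '{"fingers":[1,1,1,1,1,1,1,1],"dp":[[0,0,0],[0,0,0],[0,0,0],[0,0,0],[0,0,0],[0,0,0],[0,0,0],[0,0,0]],"turn":[-10.5,-10.5,-10.5,-10.5,-10.5,-10.5,-10.5,0]}'; python3 - <<'E'
from h import *; from cell import camera,bot
from scipy.spatial.transform import Rotation as R
a=camera("top");b=camera("scene")
for n,p,q in(("blue",(241.08,216.75),(223.4,251.6)),("or",(268.4,227.1),(260.2-.9,241.9))):
    print(n,tri(a,p,b,q),onz(a,*p,.13),onz(b,*q,.13))
s=bot.observe();print(R.from_quat(s["eef_rot"]).as_matrix().round(3),s["qpos"],s["tool_pos"])
E
```

```text
time: 1.2
tool_pos: [0.1409, -0.4777, 0.2285]
eef_rot: [0.697, 0.717, 0.002, -0.003]
wrist_force: [-0.1, -0.2, -0.3]
width: 0.0856
blue [0.58310896 0.18451602 0.13396535] [0.58332815 0.18407754 0.13      ] [0.58815596 0.18337151 0.13      ]
or [0.55673272 0.11099257 0.13340731] [0.55561256 0.10921264 0.13      ] [0.5624368  0.11067058 0.13      ]
[[-0.028  1.    -0.002]
 [ 1.     0.028  0.006]
 [ 0.006 -0.002 -1.   ]] [-1.28400111e+00  2.43073056e-01  1.07149275e-03  1.33509819e+00
 -1.53497096e-06  2.59057160e-01] [ 0.14089905 -0.47774548  0.22857577]
```

```bash
python3 -m pendant '{"fingers":[1,1,1,1,1,1,1,1],"dp":[[3.8,4.3,0],[3.8,4.3,0],[3.8,4.3,0],[3.8,4.3,0],[3.8,4.3,0],[3.8,4.3,0.5],[3.8,4.3,1],[0,0,0]],"turn":[1.6,0,0,0,0,0,0,0]}'
```

```text
time: 2.3
tool_pos: [0.4534, -0.2079, 0.2144]
eef_rot: [0.716, 0.698, 0.002, -0.0]
wrist_force: [-1.8, -0.4, 0.1]
width: 0.0846
```

```bash
python3 -m pendant '{"fingers":[1,1,1,1],"dp":[[-0.5,-0.8,3],[0,0,3],[0,0,3],[0,0,0]],"turn":[-1.5,0,0,0]}'; python3 - <<'E'
from h import *; from cell import camera,bot
a=camera("top");b=camera("scene")
A=cv2.resize(a["img"][230:310,335:435],None,fx=4,fy=4,interpolation=cv2.INTER_CUBIC)
B=cv2.resize(b["img"][150:270,350:450],None,fx=4,fy=4,interpolation=cv2.INTER_CUBIC)
C=np.zeros((480,800,3),np.uint8);C[:320,:400]=A;C[:,400:]=B
p=bot.observe()["tool_pos"];print(p,proj(a,p),proj(b,p))
cv2.imwrite("pics/c4.png",C)
E
```

```text
time: 2.8
tool_pos: [0.4441, -0.2145, 0.1233]
eef_rot: [0.709, 0.705, 0.001, 0.001]
wrist_force: [-0.1, -0.2, 1.3]
width: 0.0854
[ 0.44650706 -0.21536243  0.1259588 ] [388.83239749 268.96172799] [404.4879767  204.19573432]
```

View pics/c4.png

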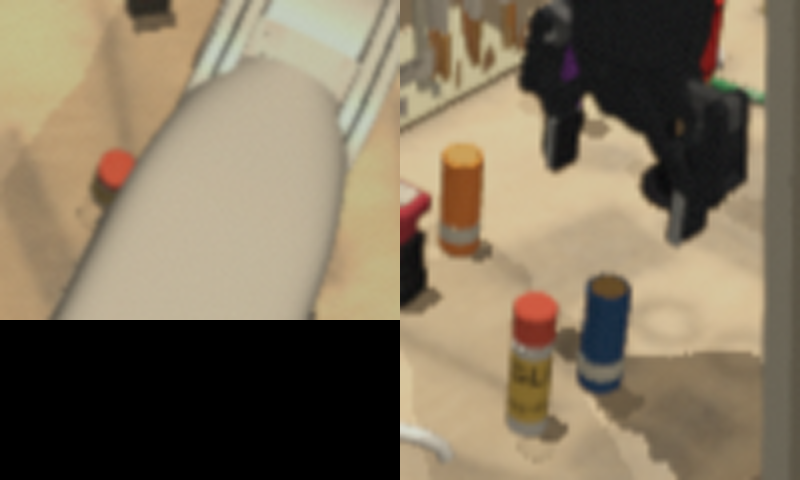

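The gripper's fingertip midpoint in the scene view is (405,200.6), which matches its predicted projection once the open pads' 13 mm setback is allowed for. The scene camera is therefore trustworthy, and the top view is blocked by the arm. The blue roll's top is at (608,286) in the composite, under the fingers.

```bash
python3 -m pendant '{"fingers":[1,1,1,1,0,0,0,0,0],"dp":[[0.1,0.2,3],[0,0,3],[0,0,2],[0,0,0],[0,0,0],[0,0,0],[0,0,0],[0,0,0],[0,0,0]],"turn":[0,0,0,0,0,0,0,0,0]}' 60
```

```text
time: 4.03
tool_pos: [0.4583, -0.2211, 0.0574]
eef_rot: [0.711, 0.703, 0.006, 0.015]
wrist_force: [0.2, -0.6, -2.0]
width: 0.0272
```

```bash
python3 - <<'E'
from h import *; from cell import camera,bot
from scipy.spatial.transform import Rotation as R
s=bot.observe();print(s["tool_pos"],R.from_quat(s["eef_rot"]).as_matrix().round(3),s["qd"].round(3),s["qpos"].round(3))
b=camera("scene")
B=cv2.resize(b["img"][140:270,350:480],None,fx=4,fy=4,interpolation=cv2.INTER_CUBIC)
cv2.imwrite("pics/c5.png",B)
E
```

```text
[ 0.45831571 -0.22109498  0.05738687] [[ 0.011  0.999  0.03 ]
 [ 1.    -0.01  -0.013]
 [-0.013  0.03  -0.999]] [ 0.    -0.002  0.     0.003  0.     0.   ] [-4.500e-01  3.810e-01 -2.880e-01  8.690e-01  1.000e-03  1.131e+00]
```

View pics/c5.png

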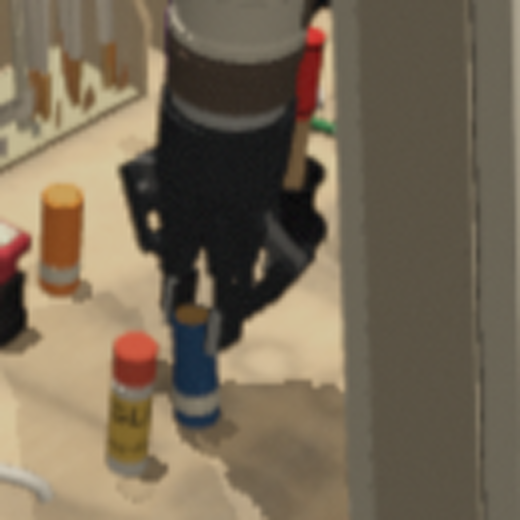

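c5 shows the fingers gripping the top ~18 mm of the blue roll, at (193,330) in the crop. The glue at (130,400) is untouched. The high grip suits the insertion, so I lift and carry.

```bash
python3 -m pendant '{"fingers":[0,0,0,0,0,0,0,0,0,0,0,0,0,0],"dp":[[0,0,-3],[0,0,-5],[0,0,-5],[0,0,-3],[3,1,0],[5,1.6,0],[5,1.6,0],[5,1.6,0],[5,1.6,0],[5,1.6,0],[5,1.6,0],[4,1.5,0],[2,0.5,0],[0,0,0]],"turn":[0,0,0,0,0,0,0,0,0,0,0,0,0,0]}'; python3 - <<'E'
from h import *; from cell import camera,bot
from scipy.spatial.transform import Rotation as R
s=bot.observe();print(s["time"],s["tool_pos"],R.from_quat(s["eef_rot"]).as_matrix().round(3),s["qd"].round(3),s["width"])
E
```

```text
time: 5.82
tool_pos: [0.5855, 0.1817, 0.2137]
eef_rot: [0.712, 0.702, 0.002, 0.011]
wrist_force: [-0.5, -0.5, -1.7]
width: 0.0269
5.825 [0.58550163 0.18173426 0.21368215] [[ 0.014  1.     0.019]
 [ 1.    -0.014 -0.012]
 [-0.012  0.019 -1.   ]] [-0.01  -0.    -0.013  0.008 -0.016  0.001] 0.026901813055477165
```

```bash
python3 - <<'E'
from h import *; from cell import camera,bot
a=camera("top");b=camera("scene")
A=cv2.resize(a["img"][180:260,220:300],None,fx=5,fy=5,interpolation=cv2.INTER_CUBIC)
B=cv2.resize(b["img"][190:300,195:275],None,fx=5,fy=5,interpolation=cv2.INTER_CUBIC)
C=np.zeros((550,800,3),np.uint8);C[:400,:400]=A;C[:,400:]=B
cv2.imwrite("pics/c6.png",C);p=bot.observe()["tool_pos"];print(p)
for z in(.0,-.057,-.0837):
  q=p+[0,0,z];print(z,proj(b,q))
E
```

```text
[0.58519951 0.17991468 0.21403617]
0.0 [219.43796271 220.13887163]
-0.057 [223.68789477 241.81104259]
-0.0837 [225.57478478 251.43307947]
```

View pics/c6.png

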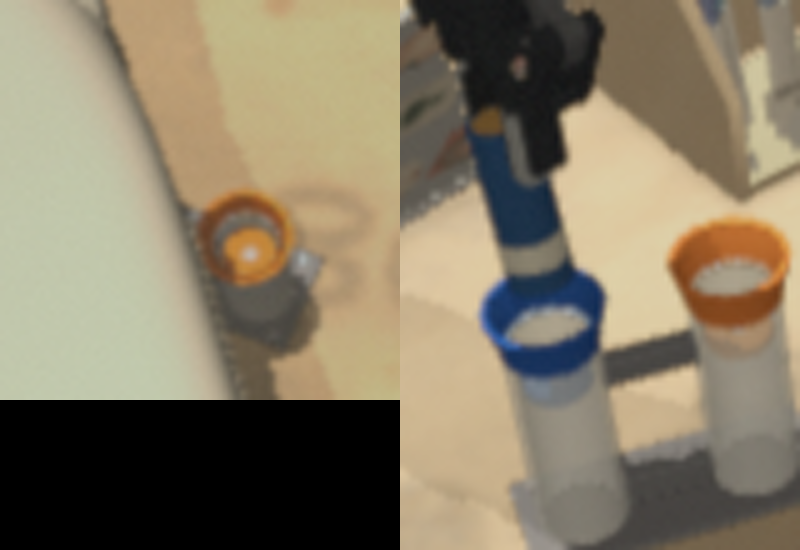

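c6 shows the blue roll hanging about 10° tilted, with its axis from (498,122) to (540,262). It sits toward the +y edge of the pads because the arm was ~7 mm off in y at the grasp. Its foot is a few mm from the blue mouth's centre at (543,310). It can go in like this and will straighten in the bore.

```bash
python3 -m pendant '{"fingers":[0,0,0,0,0,0],"dp":[[0.3,0.3,0],[0,0,1.2],[0,0,1.2],[-0.1,0,1.2],[-0.1,0,1.2],[0,0,0]],"turn":[0,0,0,0,0,0]}'; python3 - <<'E'
from h import *; from cell import camera,bot
b=camera("scene")
B=cv2.resize(b["img"][190:300,195:275],None,fx=5,fy=5,interpolation=cv2.INTER_CUBIC)
cv2.imwrite("pics/c7.png",B);s=bot.observe();print(s["tool_pos"],s["wrist_force"],s["eef_rot"])
E
```

```text
time: 6.68
tool_pos: [0.5919, 0.1757, 0.1673]
eef_rot: [0.715, 0.699, 0.005, 0.014]
wrist_force: [0.6, 0.7, -0.7]
width: 0.0261
[0.59186051 0.17575107 0.16747821] [ 1.6237283   0.01241397 -2.13091177] [0.71495529 0.69901064 0.005363   0.01393931]
```

View pics/c7.png

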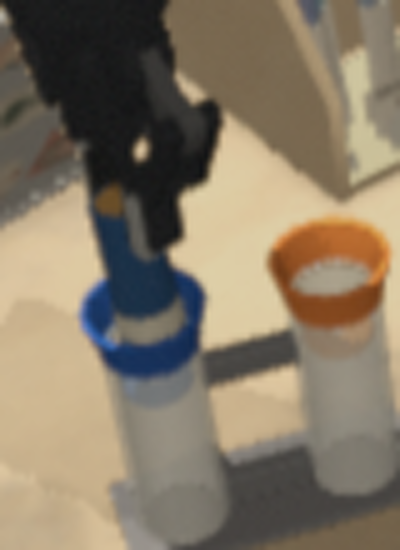

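c7 shows the roll's foot inside the blue lip at (150,320), with its white band in the mouth. I lower a bit more, release and lift.

```bash
python3 -m pendant '{"fingers":[0,0,0,1,1,1,1,1,1,1],"dp":[[0.2,-0.3,0.8],[0.1,-0.1,0.7],[0,0,0],[0,0,0],[0,0,0],[0,0,0],[0,0,0],[0,0,-3],[0,0,-5],[0,0,-4]],"turn":[0,0,0,0,0,0,0,0,0,0]}'; python3 - <<'E'
from h import *; from cell import camera,bot
from scipy.spatial.transform import Rotation as R
b=camera("scene");s=bot.observe();print(s["tool_pos"],s["wrist_force"],R.from_quat(s["eef_rot"]).as_matrix().round(3))
x0,y0=195,190;h=cv2.cvtColor(b["img"][y0:300,x0:275],cv2.COLOR_BGR2HSV)
for nm,lo,hi in(("blue",(100,110,40),(125,255,255)),("wrapend",(8,90,60),(18,255,200))):
    n,l,st,c=cv2.connectedComponentsWithStats(cv2.inRange(h,lo,hi))
    for i in range(1,n):
        if st[i,4]>12: print(nm,st[i]+[x0,y0,0,0,0],c[i]+[x0,y0])
cv2.imwrite("pics/c8.png",cv2.resize(b["img"][y0:300,x0:275],None,fx=5,fy=5,interpolation=cv2.INTER_CUBIC))
E
```

```text
time: 7.98
tool_pos: [0.5823, 0.1799, 0.2707]
eef_rot: [0.715, 0.699, 0.001, 0.011]
wrist_force: [0.1, 0.3, 0.7]
width: 0.0856
[0.58418019 0.18058175 0.2768126 ] [0.1842741  0.35142358 4.54597338] [[ 0.022  0.999  0.026]
 [ 1.    -0.022 -0.012]
 [-0.012  0.026 -1.   ]]
blue [212 241  23  24 389] [223.44215938 253.18766067]
wrapend [248 235  25  23 340] [260.66176471 245.32647059]
wrapend [216 236  10   7  51] [220.7254902  238.74509804]
```

Blue is seated: its top end is at (220.7,238.7), about 35 mm above the mouth. Next is the orange roll.

```bash
python3 -m pendant '{"fingers":[1,1,1,1,1,1,1,1,1,1,1,1],"dp":[[-3,0,0],[-5.5,0.3,0],[-5.5,0.3,0],[-5.5,0.3,0],[-5.5,0.3,0],[-5.5,0.3,1],[-5.5,0.2,2],[-4,0,3],[-2,0,3],[0,0,2],[0,0,0],[0,0,0]],"turn":[-1,0,0,0,0,0,0,0,0,0,0,0]}'; python3 - <<'E'
from h import *; from cell import camera,bot
from scipy.spatial.transform import Rotation as R
s=bot.observe();print(s["time"],s["tool_pos"],R.from_quat(s["eef_rot"]).as_matrix().round(3),s["qd"].round(3))
E
```

```text
time: 9.52
tool_pos: [0.6057, -0.2526, 0.1715]
eef_rot: [0.707, 0.707, 0.009, 0.016]
wrist_force: [1.1, 0.3, 1.0]
width: 0.0856
9.525 [ 0.60568724 -0.25256638  0.17151555] [[ 0.001  0.999  0.035]
 [ 1.    -0.001 -0.009]
 [-0.009  0.036 -0.999]] [ 0.001  0.005 -0.009 -0.     0.002 -0.001]
```

```bash
python3 -m pendant '{"fingers":[1,1,1,1,1,1],"dp":[[0.9,-0.5,2],[0.1,-0.2,3],[0.1,-0.2,3],[0.1,-0.2,2],[0,0,0],[0,0,0]],"turn":[0,0,0,0,0,0]}'
```

```text
time: 10.28
tool_pos: [0.6059, -0.2402, 0.08]
eef_rot: [0.705, 0.708, 0.013, 0.024]
wrist_force: [0.2, 0.8, 0.7]
width: 0.0853
```

```bash
python3 -m pendant '{"fingers":[1,1,1,0,0,0,0,0],"dp":[[-0.1,-0.4,1.5],[-0.2,-0.5,1.3],[0,-0.1,0.2],[0,0,0],[0,0,0],[0,0,0],[0,0,0],[0,0,0]],"turn":[0,0,0,0,0,0,0,0]}' 60; python3 - <<'E'
from h import *; from cell import camera,bot
b=camera("scene");s=bot.observe();print(s["tool_pos"],s["wrist_force"])
cv2.imwrite("pics/c9.png",cv2.resize(b["img"][140:250,320:420],None,fx=5,fy=5,interpolation=cv2.INTER_CUBIC))
x0,y0=330,170;h=cv2.cvtColor(b["img"][y0:230,x0:400],cv2.COLOR_BGR2HSV)
n,l,st,c=cv2.connectedComponentsWithStats(cv2.inRange(h,(8,150,90),(18,255,255)))
for i in range(1,n):
    if st[i,4]>12: print(st[i]+[x0,y0,0,0,0],c[i]+[x0,y0])
E
```

```text
time: 11.28
tool_pos: [0.5989, -0.2449, 0.051]
eef_rot: [0.705, 0.708, 0.014, 0.027]
wrist_force: [-0.7, 0.1, 0.3]
width: 0.0261
[ 0.59894937 -0.24489677  0.05097448] [ 0.32184849  0.28876665 -0.17532243]
[360 186  10  21 125] [363.824 197.408]
[360 210   9   4  24] [364.125      211.79166667]
```

```bash
python3 -m pendant '{"fingers":[0,0,0,0,0,0,0,0,0,0,0,0,0,0,0],"dp":[[0,0,-3],[0,0,-5],[0,0,-5],[0,0,-3],[3,-0.4,0],[5,-0.5,0],[5,-0.5,0],[5,-0.5,0],[5,-0.5,0],[5,-0.5,0],[4,-0.5,0],[2.5,-0.2,0],[1,0,0],[0,0,0],[0,0,0]],"turn":[0,0,0,0,0,0,0,0,0,0,0,0,0,0,0]}'; python3 - <<'E'
from h import *; from cell import camera,bot
from scipy.spatial.transform import Rotation as R
b=camera("scene");s=bot.observe();print(s["tool_pos"],R.from_quat(s["eef_rot"]).as_matrix().round(3))
cv2.imwrite("pics/c10.png",cv2.resize(b["img"][185:305,195:315],None,fx=5,fy=5,interpolation=cv2.INTER_CUBIC))
x0,y0=235,190;h=cv2.cvtColor(b["img"][y0:270,x0:300],cv2.COLOR_BGR2HSV)
n,l,st,c=cv2.connectedComponentsWithStats(cv2.inRange(h,(8,150,90),(18,255,255)))
for i in range(1,n):
    if st[i,4]>12: print(st[i]+[x0,y0,0,0,0],c[i]+[x0,y0])
E
```

```text
time: 13.2
tool_pos: [0.5502, 0.1227, 0.2033]
eef_rot: [0.706, 0.707, 0.013, 0.024]
wrist_force: [1.5, -0.6, -0.3]
width: 0.026
[0.5502399  0.12256799 0.20330951] [[-0.001  0.999  0.053]
 [ 1.     0.002 -0.016]
 [-0.016  0.053 -0.998]]
[247 208  15  26 167] [252.68263473 223.43113772]
[249 234  24  21 238] [261.49579832 244.6302521 ]
```

```bash
python3 -m pendant '{"fingers":[0,0,0,0,0,0],"dp":[[-1.0,0.6,0.5],[0,0,0.8],[0,-0.1,0.6],[0,-0.1,0.3],[0,0,0],[0,0,0]],"turn":[0,0,0,0,0,0]}'; python3 - <<'E'
from h import *; from cell import camera,bot
b=camera("scene");s=bot.observe();print(s["tool_pos"],s["wrist_force"],s["eef_rot"])
cv2.imwrite("pics/c11.png",cv2.resize(b["img"][185:305,195:315],None,fx=5,fy=5,interpolation=cv2.INTER_CUBIC))
E
```

```text
time: 14.0
tool_pos: [0.5558, 0.1087, 0.1796]
eef_rot: [0.708, 0.706, 0.013, 0.024]
wrist_force: [0.8, 0.0, -1.5]
width: 0.0258
[0.5557579  0.10875973 0.17957847] [-0.06091635  0.33203602 -0.63688493] [0.7077989  0.70588297 0.01263096 0.02429844]
```

View pics/c11.png

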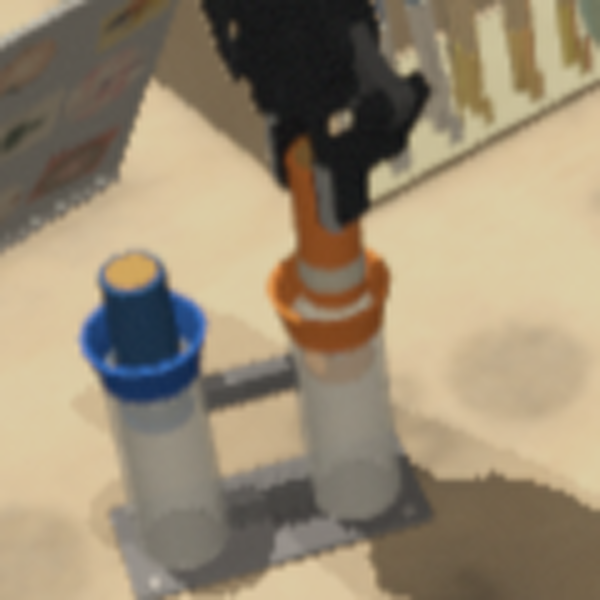

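c11 shows the blue roll upright in its tube, with its top at (133,270). The orange roll's foot is entering the orange lip at (335,290).

```bash
python3 -m pendant '{"fingers":[0,0,0,0,0,1,1,1,1,1,1,1],"dp":[[0.1,0.1,0.8],[0.1,0,0.8],[0.1,0,0.8],[0,0,0.5],[0,0,0],[0,0,0],[0,0,0],[0,0,0],[0,0,0],[0,0,-3],[0,0,-5],[0,0,-4]],"turn":[0,0,0,0,0,0,0,0,0,0,0,0]}'; python3 - <<'E'
from h import *; from cell import camera,bot
from scipy.spatial.transform import Rotation as R
b=camera("scene");s=bot.observe();print(s["tool_pos"],s["wrist_force"],R.from_quat(s["eef_rot"]).as_matrix().round(3))
x0,y0=235,190;h=cv2.cvtColor(b["img"][y0:270,x0:300],cv2.COLOR_BGR2HSV)
n,l,st,c=cv2.connectedComponentsWithStats(cv2.inRange(h,(8,90,60),(20,255,255)))
for i in range(1,n):
    if st[i,4]>12: print(st[i]+[x0,y0,0,0,0],c[i]+[x0,y0])
for z in(.15,.16,.17,.18):print(z,proj(b,[.5624,.1107,z]))
cv2.imwrite("pics/c12.png",cv2.resize(b["img"][185:305,195:315],None,fx=5,fy=5,interpolation=cv2.INTER_CUBIC))
E
```

```text
time: 15.55
tool_pos: [0.5503, 0.1135, 0.2685]
eef_rot: [0.708, 0.706, 0.01, 0.022]
wrist_force: [0.4, 0.5, 0.5]
width: 0.0855
[0.55227659 0.11401418 0.27453978] [1.52935979 0.58129369 5.05214342] [[ 0.003  0.998  0.055]
 [ 1.    -0.002 -0.016]
 [-0.016  0.055 -0.998]]
[285 190   8  17  49] [288.6122449  196.34693878]
[296 190   4  13  30] [298.1 194.4]
[248 223  25  33 572] [260.17657343 240.74475524]
0.15 [258.33679276 234.76326353]
0.16 [257.84676524 231.12067657]
0.17 [257.35059882 227.43245651]
0.18 [256.84817742 223.69774044]
```

Orange is seated too: its top is at about z 0.17. Now I turn 90° so that the jaws lie along y for the rod, then travel.

```bash
python3 -m pendant '{"fingers":[1,1,1,1,1,1,1,1,1,1,1,1,1,1,1,1,1,1,1,1],"dp":[[0,0,0],[0,0,0],[0,0,0],[0,0,0],[0,0,0],[0,0,0],[0,0,0],[0,0,0],[0,0,0],[0,-3,0],[0.1,-5,0],[0.1,-6,0],[0.1,-6,0],[0.1,-6,0],[0.1,-6,0],[0.1,-6,0],[0.1,-6,0],[0.1,-4,0],[0,-2,0],[0,0,0]],"turn":[-10,-10,-10,-10,-10,-10,-10,-10,-10,0,0,0,0,0,0,0,0,0,0,0]}'; python3 - <<'E'
from h import *; from cell import camera,bot
from scipy.spatial.transform import Rotation as R
b=camera("scene");s=bot.observe();print(s["time"],s["tool_pos"],R.from_quat(s["eef_rot"]).as_matrix().round(3),s["qpos"].round(2))
E
```

```text
time: 18.1
tool_pos: [0.5737, -0.3995, 0.2821]
eef_rot: [-0.028, 0.999, -0.006, 0.032]
wrist_force: [1.0, -0.1, -0.1]
width: 0.0853
18.15 [ 0.57379788 -0.39854761  0.28228515] [[-0.996 -0.057  0.065]
 [-0.058  0.998 -0.011]
 [-0.064 -0.014 -0.998]] [-0.62  0.62  0.71  1.6   0.03 -0.68]
```

```bash
python3 -m pendant '{"fingers":[1,1,1,1,1,1,1,1,1],"dp":[[1.3,0,0],[1.3,0,0],[1,0,1],[0.3,0,2],[0.2,0,2.5],[0.2,0,2.5],[0.1,0,1.5],[0,0,0],[0,0,0]],"turn":[1.5,1.5,0,0,0,0,0,0,0]}'; python3 - <<'E'
from h import *; from cell import camera,bot
from scipy.spatial.transform import Rotation as R
b=camera("scene");s=bot.observe();print(s["time"],s["tool_pos"],R.from_quat(s["eef_rot"]).as_matrix().round(3))
cv2.imwrite("pics/c13.png",cv2.resize(b["img"][110:220,360:480],None,fx=5,fy=5,interpolation=cv2.INTER_CUBIC))
print(proj(b,s["tool_pos"]))
E
```

```text
time: 19.27
tool_pos: [0.5388, -0.3854, 0.1871]
eef_rot: [-0.01, 0.999, -0.005, 0.035]
wrist_force: [0.3, -0.3, -0.2]
width: 0.0856
19.325 [ 0.53884777 -0.38542361  0.187146  ] [[-0.997 -0.02   0.07 ]
 [-0.02   1.    -0.009]
 [-0.07  -0.01  -0.997]]
[424.64693364 139.77043874]
```

View pics/c13.png

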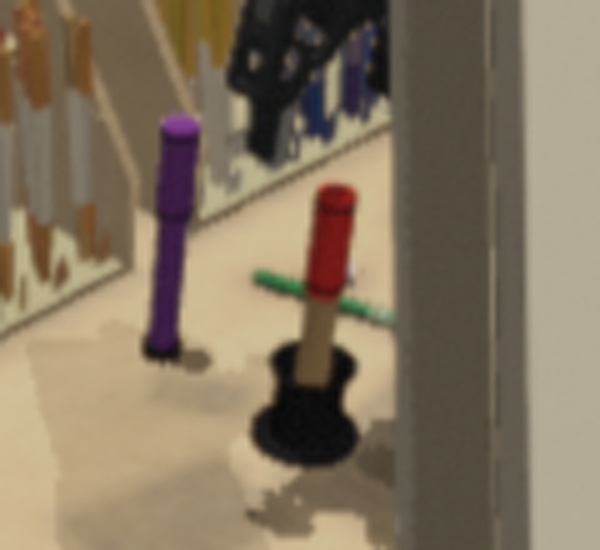

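c13 shows the red rod leaning little in its black stand, with its top at (336,190). The left finger is at (262,150), straddling from above, and the TCP is 15 mm short in y.

```bash
python3 -m pendant '{"fingers":[1,1,1,1,1,1],"dp":[[0.1,-1.5,0],[0.1,0,2],[0.1,0,2.5],[0.1,0,2],[0,0,0],[0,0,0]],"turn":[0,1,0,0,0,0]}'
```

```text
time: 20.08
tool_pos: [0.5425, -0.4091, 0.1269]
eef_rot: [0.0, 0.999, -0.009, 0.04]
wrist_force: [0.1, -1.0, -0.0]
width: 0.0851
```

```bash
python3 -m pendant '{"fingers":[1,1,1,0,0,0,0,0],"dp":[[0.1,0.8,0.5],[0.1,0.2,0.5],[0,0,0],[0,0,0],[0,0,0],[0,0,0],[0,0,0],[0,0,0]],"turn":[0,0,0,0,0,0,0,0]}' 110
```

```text
time: 21.08
tool_pos: [0.5428, -0.4, 0.1196]
eef_rot: [0.0, 0.999, -0.011, 0.042]
wrist_force: [0.7, -0.2, -0.0]
width: 0.0196
```

Gripped. The pose to return to is TCP (0.5428, −0.400, 0.1196). Now I lift.

```bash
python3 -m pendant '{"fingers":[0,0,0,0,0,0,0],"dp":[[-0.1,0,-1.5],[-0.2,0,-3],[-0.3,0,-4],[-0.4,0,-5],[-0.4,0,-4.5],[-0.1,0,-2],[0,0,0]],"turn":[0,0,0,0,0,0,0]}'; python3 - <<'E'
from cell import bot
from scipy.spatial.transform import Rotation as R
s=bot.observe();print(s["time"],s["tool_pos"],R.from_quat(s["eef_rot"]).as_matrix().round(3),s["qpos"].round(2),s["width"],s["wrist_force"])
E
```

```text
time: 21.95
tool_pos: [0.54, -0.3948, 0.3308]
eef_rot: [0.0, 0.999, -0.011, 0.043]
wrist_force: [0.0, -0.4, -1.3]
width: 0.0199
21.95 [ 0.54000967 -0.39482276  0.33075107] [[-0.996  0.001  0.085]
 [-0.001  1.    -0.022]
 [-0.085 -0.022 -0.996]] [-0.65  0.53  0.69  1.64  0.03 -0.64] 0.019909804125227606 [ 0.03881277 -0.44602501 -1.34950801]
```

```bash
python3 -m pendant '{"fingers":[0,0,0,0,0,0,0,0,0,0,0,0,0,0,0,0],"dp":[[0,2,0],[-0.4,4,0],[-0.5,5,0],[-0.5,5,0],[-0.5,5,0],[-0.5,5,0],[-0.5,5,0],[-0.5,5,0],[-0.5,5,0],[-0.5,5,0],[-0.5,5,0],[-0.5,4,0],[-0.2,2,0],[0,1,0],[0,0,0],[0,0,0]],"turn":[0,0,0,0,0,0,0,0,0,0,0,0,0,0,0,0]}'; python3 - <<'E'
from cell import bot
from scipy.spatial.transform import Rotation as R
s=bot.observe();print(s["time"],s["tool_pos"],R.from_quat(s["eef_rot"]).as_matrix().round(3),s["qpos"].round(2),s["width"],s["wrist_force"])
E
```

```text
time: 23.95
tool_pos: [0.5906, 0.1999, 0.3041]
eef_rot: [0.003, 1.0, -0.011, 0.028]
wrist_force: [0.3, 0.4, -1.3]
width: 0.0198
23.95 [0.59061269 0.19993338 0.30407869] [[-0.998  0.007  0.056]
 [ 0.006  1.    -0.022]
 [-0.057 -0.022 -0.998]] [ 0.35  0.45  0.49  1.56 -0.04  0.35] 0.01978667267805679 [ 0.26589369  0.35479466 -1.34616884]
```

```bash
python3 -m pendant '{"fingers":[0,0,0,0],"dp":[[-0.3,-1.6,0],[0,0,0.4],[0,0,0],[0,0,0]],"turn":[0,0,0,0]}'; cat > rodfoot.py <<'E'
from h import *; from cell import camera,bot
s=bot.observe();b=camera("scene");im=b["img"];p=s["tool_pos"]
u,v=proj(b,p).round().astype(int);x0,y0=u-45,v-40
h=cv2.cvtColor(im[y0:v+90,x0:u+45],cv2.COLOR_BGR2HSV)
# wooden shaft + red handle: fit axis through red pixels; shaft below
m=cv2.inRange(h,(0,150,60),(6,255,255))|cv2.inRange(h,(174,150,60),(180,255,255))
n,l,st,c=cv2.connectedComponentsWithStats(m)
print("tcp",p,s["wrist_force"],"px",proj(b,p))
for i in range(1,n):
    if st[i,4]>15: print("red",st[i]+[x0,y0,0,0,0],c[i]+[x0,y0])
for k in(0,-.0236,-.05,-.1136): print(k,proj(b,p+[0,0,k]))
cv2.imwrite("pics/rod_%d.png"%(s["time"]*10),cv2.resize(im[y0:v+90,x0:u+45],None,fx=4,fy=4,interpolation=cv2.INTER_CUBIC))
E
python3 rodfoot.py; ls pics
```

```text
time: 24.45
tool_pos: [0.5944, 0.179, 0.3013]
eef_rot: [0.006, 1.0, -0.011, 0.029]
wrist_force: [-0.3, 0.3, -1.5]
width: 0.0199
tcp [0.59437687 0.17900173 0.30134009] [-0.30688874  0.30018536 -1.49921811] px [210.06546258 181.30442407]
red [204 162  14  33 299] [210.69565217 178.52842809]
0 [210.06546258 181.30442407]
-0.0236 [212.11029482 191.5876031 ]
-0.05 [214.32108048 202.70533895]
-0.1136 [219.33893834 227.93945344]
c1.png
c10.png
c11.png
c12.png
c13.png
c2.png
c3.png
c4.png
c5.png
c6.png
c7.png
c8.png
c9.png
rod_244.png
scene0.png
top0.png
```

```bash
cat > axis.py <<'E'
from h import *; from cell import camera,bot
b=camera("scene");p=bot.observe()["tool_pos"]
d=cv2.absdiff(b["img"],cv2.imread("pics/scene0.png")).max(2)
a=proj(b,p+[0,0,-.02]);e=proj(b,p+[0,0,-.125])
for v in range(int(a[1]),int(e[1])+4,3):
    u=a[0]+(e[0]-a[0])*(v-a[1])/(e[1]-a[1]); us=np.arange(int(u)-14,int(u)+15)
    r=d[v,us]>28; g=us[r]
    print(v,"pred %.1f"%u,"seen",g.min() if g.size else None,g.max() if g.size else None,b["img"][v,int(round(u))])
E
python3 axis.py
```

```text
190 pred 211.6 seen 206 217 [ 23  26 123]
193 pred 212.2 seen 208 216 [22 25 96]
196 pred 212.8 seen 209 209 [ 58  86 109]
199 pred 213.4 seen None None [ 59  86 108]
202 pred 214.0 seen 220 220 [ 58  86 108]
205 pred 214.6 seen 211 211 [ 60  88 109]
208 pred 215.2 seen 212 212 [ 59  86 108]
211 pred 215.8 seen 221 222 [ 59  86 109]
214 pred 216.4 seen 214 222 [ 59  86 107]
217 pred 217.0 seen 214 223 [ 58  86 108]
220 pred 217.6 seen 217 224 [ 58  86 108]
223 pred 218.2 seen 216 226 [ 58  86 107]
226 pred 218.8 seen 215 227 [ 58  85 107]
229 pred 219.4 seen 216 226 [19 21 21]
232 pred 220.0 seen None None [130 163 183]
235 pred 220.6 seen 220 224 [124 142 154]
```

The foot is seen centred at (221,229), so it is at about (0.589, 0.179). It needs +4 mm in y. I descend gently and watch the force.

```bash
python3 -m pendant '{"fingers":[0,0,0,0,0,0],"dp":[[0,0.4,0.5],[0.1,0.1,1],[0.1,0.1,1],[0.1,0.1,1],[0.1,0.1,1],[0,0,0]],"turn":[0,0,0,0,0,0]}';python3 - <<'E'
from cell import bot
s=bot.observe();print(s["time"],s["tool_pos"],s["wrist_force"],s["width"])
E
```

```text
time: 25.3
tool_pos: [0.5943, 0.1878, 0.2554]
eef_rot: [0.005, 0.999, -0.011, 0.032]
wrist_force: [-0.4, -0.9, -1.0]
width: 0.0196
25.3 [0.59425557 0.18778096 0.25543578] [-0.36335779 -0.92763895 -1.00911586] 0.01963470251024694
```

```bash
python3 -m pendant '{"fingers":[0,0,0],"dp":[[0.1,-0.4,1],[0,0,1],[0,0,1]],"turn":[0,0,0]}'; python3 axis.py | tail -9
```

```text
time: 25.68
tool_pos: [0.5972, 0.1861, 0.2288]
eef_rot: [0.004, 0.999, -0.007, 0.036]
wrist_force: [-1.8, 0.6, 5.9]
width: 0.0196
236 pred 217.3 seen 214 222 [ 60  87 109]
239 pred 217.9 seen 214 223 [ 59  87 109]
242 pred 218.5 seen 215 223 [ 59  86 108]
245 pred 219.2 seen 216 233 [ 59  87 109]
248 pred 219.8 seen 216 233 [ 59  87 109]
251 pred 220.4 seen 217 234 [ 58  85 107]
254 pred 221.0 seen 216 234 [53 77 97]
257 pred 221.6 seen 215 231 [23 20 21]
260 pred 222.2 seen None None [91 51 24]
```

The force is 6 N, which matches the sliding friction, so the roll is moving down.

```bash
python3 -m pendant '{"fingers":[0,0,0],"dp":[[0.3,-0.1,1],[0.1,-0.1,1],[0.1,0,0.8]],"turn":[0,0,0]}'
```

```text
time: 26.1
tool_pos: [0.5951, 0.1857, 0.2012]
eef_rot: [0.004, 0.999, -0.004, 0.038]
wrist_force: [-0.6, 1.5, 6.2]
width: 0.02
```

```bash
python3 -m pendant '{"fingers":[0,0],"dp":[[0.1,0,0.6],[0,0,0.6]],"turn":[0,0]}'
```

```text
time: 26.35
tool_pos: [0.5979, 0.1876, 0.2]
eef_rot: [0.003, 0.999, -0.001, 0.045]
wrist_force: [-10.4, -2.3, 32.3]
width: 0.0197
```

Blue has bottomed out: 32 N at TCP z 0.200, and the predicted full-pack value was 0.2006. I lift and go to orange.

```bash
python3 -m pendant '{"fingers":[0,0,0,0,0,0,0,0,0],"dp":[[0,0,-1.5],[-0.2,0,-3],[-0.3,0,-3.5],[-0.2,0,-3],[1,-2,0],[1.5,-3.5,0],[0.7,-2,0],[0,0,0],[0,0,0]],"turn":[0,0,0,0,0,0,0,0,0]}'; python3 - <<'E'
from cell import bot
from scipy.spatial.transform import Rotation as R
s=bot.observe();print(s["tool_pos"],R.from_quat(s["eef_rot"]).as_matrix().round(3),s["wrist_force"])
E
python3 axis.py
```

```text
time: 27.48
tool_pos: [0.5583, 0.108, 0.3025]
eef_rot: [0.004, 0.999, -0.006, 0.037]
wrist_force: [0.1, -0.5, -0.9]
width: 0.0195
[0.5582934  0.10796829 0.30251776] [[-0.997  0.008  0.074]
 [ 0.007  1.    -0.013]
 [-0.074 -0.013 -0.997]] [ 0.11783901 -0.47254088 -0.88063363]
182 pred 253.6 seen 249 259 [ 24  28 123]
185 pred 254.0 seen 249 259 [19 20 79]
188 pred 254.4 seen 251 258 [ 52  75 109]
191 pred 254.7 seen 252 259 [ 57  86 107]
194 pred 255.1 seen 253 260 [ 58  85 107]
197 pred 255.5 seen 254 260 [ 58  86 108]
200 pred 255.9 seen 255 261 [ 58  85 107]
203 pred 256.3 seen 257 261 [ 58  86 107]
206 pred 256.7 seen 258 261 [ 57  84 106]
209 pred 257.1 seen 260 262 [ 58  85 107]
212 pred 257.5 seen 261 262 [ 57  84 106]
215 pred 257.9 seen 261 264 [ 57  84 106]
218 pred 258.3 seen 255 265 [ 58  84 105]
221 pred 258.7 seen 255 265 [22 26 28]
224 pred 259.1 seen None None [53 73 92]
227 pred 259.5 seen 254 264 [ 81 146 187]
```

```bash
python3 -m pendant '{"fingers":[0,0,0,0,0],"dp":[[-0.8,0.3,0.3],[0,0,0.5],[0.1,0,0.4],[0,0,0],[0,0,0]],"turn":[0,0,0,0,0]}'; python3 axis.py|tail -8; python3 - <<'E'
from cell import bot
s=bot.observe();print(s["tool_pos"],s["wrist_force"])
E
```

```text
time: 28.15
tool_pos: [0.5673, 0.1131, 0.2887]
eef_rot: [0.002, 0.999, -0.007, 0.036]
wrist_force: [-0.6, -0.8, -1.2]
width: 0.02
211 pred 252.8 seen None None [ 58  86 107]
214 pred 253.3 seen None None [ 57  85 106]
217 pred 253.7 seen None None [ 59  86 108]
220 pred 254.1 seen 260 260 [ 57  84 106]
223 pred 254.5 seen 250 261 [52 78 97]
226 pred 254.9 seen 251 261 [19 21 20]
229 pred 255.3 seen 253 264 [37 69 93]
232 pred 255.7 seen 252 265 [ 37  77 116]
[0.56724727 0.11310672 0.28874435] [ 0.57986361  0.09655516 -0.67112587]
```

```bash
python3 -m pendant '{"fingers":[0,0,0,0],"dp":[[0,-0.2,0.8],[0.1,0,1],[0.1,0,1],[0.1,0,1]],"turn":[0,0,0,0]}'
```

```text
time: 28.7
tool_pos: [0.5692, 0.111, 0.2533]
eef_rot: [0.002, 0.999, -0.005, 0.041]
wrist_force: [-1.1, 0.5, 5.2]
width: 0.0198
```

```bash
python3 -m pendant '{"fingers":[0,0,0],"dp":[[0.2,0,1],[0.2,0,1],[0.2,0,1]],"turn":[0,0,0]}'
```

```text
time: 29.08
tool_pos: [0.5671, 0.1107, 0.2253]
eef_rot: [0.002, 0.999, -0.004, 0.045]
wrist_force: [-0.6, -0.2, 6.1]
width: 0.0198
```

```bash
python3 -m pendant '{"fingers":[0,0,0],"dp":[[0.1,0,1],[0.1,0,1],[0.1,0,0.6]],"turn":[0,0,0]}'
```

```text
time: 29.45
tool_pos: [0.5672, 0.1105, 0.2008]
eef_rot: [0.003, 0.999, -0.004, 0.048]
wrist_force: [-1.2, 0.5, 5.4]
width: 0.0198
```

```bash
python3 -m pendant '{"fingers":[0,0],"dp":[[0.1,0,0.5],[0.1,0,0.6]],"turn":[0,0]}'
```

```text
time: 29.7
tool_pos: [0.5704, 0.1107, 0.2001]
eef_rot: [0.003, 0.998, -0.002, 0.056]
wrist_force: [-10.6, -2.1, 34.3]
width: 0.0198
```

Orange has bottomed out too: 34 N at TCP z 0.2001. I return the rod.

```bash
python3 -m pendant '{"fingers":[0,0,0,0,0,0,0,0,0,0,0,0,0,0,0,0,0,0,0],"dp":[[-0.1,0,-1.5],[-0.3,0,-3],[-0.4,0,-3.5],[-0.3,0,-3],[0,-3,0],[0.2,-5,0],[0.2,-5,0],[0.2,-5,0],[0.2,-5,0],[0.2,-5,0],[0.2,-5,0],[0.2,-5,0],[0.2,-5,0],[0.2,-4,0],[0,-2,0],[0,-1,0],[0,0,0],[0,0,0],[0,0,0]],"turn":[0,0,0,0,0,0,0,0,0,0,0,0,0,0,0,0,0,0,0]}'; python3 - <<'E'
from cell import bot
from scipy.spatial.transform import Rotation as R
s=bot.observe();print(s["tool_pos"],R.from_quat(s["eef_rot"]).as_matrix().round(3),s["wrist_force"])
E
python3 axis.py
```

```text
time: 32.08
tool_pos: [0.5429, -0.4027, 0.2979]
eef_rot: [0.001, 0.999, 0.0, 0.046]
wrist_force: [-0.2, -0.1, -0.4]
width: 0.0197
[ 0.54290934 -0.40268861  0.2979447 ] [[-0.996  0.002  0.093]
 [ 0.002  1.     0.001]
 [-0.093  0.001 -0.996]] [-0.188001   -0.14323196 -0.35717832]
103 pred 432.3 seen 428 443 [ 19  22 100]
106 pred 431.9 seen 430 442 [ 29  38 104]
109 pred 431.5 seen 428 445 [50 75 94]
112 pred 431.1 seen 429 445 [49 74 93]
115 pred 430.7 seen 429 444 [49 74 94]
118 pred 430.3 seen 428 444 [51 75 94]
121 pred 429.9 seen 427 443 [52 77 96]
124 pred 429.5 seen 426 443 [51 77 97]
127 pred 429.1 seen 426 442 [50 76 95]
130 pred 428.7 seen 426 442 [53 78 98]
133 pred 428.3 seen 427 442 [51 75 95]
136 pred 427.9 seen 425 441 [40 60 77]
139 pred 427.5 seen 426 441 [39 50 57]
142 pred 427.1 seen 441 441 [127 160 182]
```

```bash
python3 -m pendant '{"fingers":[0,0,0,0,0,0,0,0,0],"dp":[[0.2,0.2,1.5],[0.2,0,1.5],[0.2,0.1,1.5],[0.2,0,1.5],[0.2,0.1,1.5],[0.2,0,1.2],[0.1,0,0.8],[0,0,0],[0,0,0]],"turn":[0,0,0,0,0,0,0,0,0]}'; python3 - <<'E'
from h import *; from cell import camera,bot
s=bot.observe();print(s["tool_pos"],s["eef_rot"])
b=camera("scene")
cv2.imwrite("pics/c20.png",cv2.resize(b["img"][110:220,370:470],None,fx=5,fy=5,interpolation=cv2.INTER_CUBIC))
E
```

```text
time: 33.25
tool_pos: [0.5419, -0.394, 0.2043]
eef_rot: [-0.003, 0.999, -0.002, 0.05]
wrist_force: [0.2, -0.1, -0.5]
width: 0.0199
[ 0.54192433 -0.39402936  0.20426721] [-0.00276058  0.99876036 -0.00155165  0.04967617]
```

View pics/c20.png

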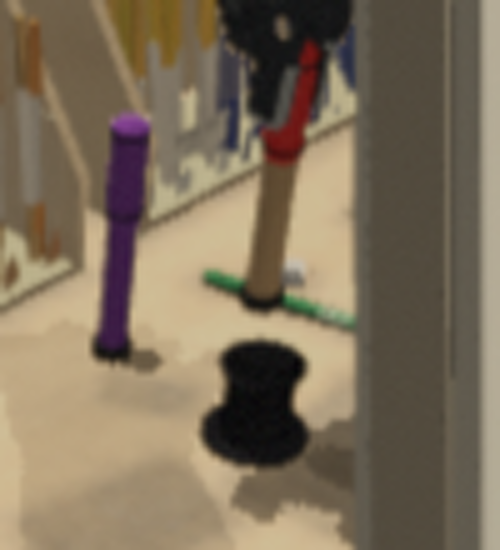

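c20 is the last viewable picture. It shows the rod's foot at (263,300) just above the stand's rim, whose centre is at (263,361). I compute the offset.

```bash
python3 - <<'E'
from h import *; from cell import camera
b=camera("scene")
f=lambda x,y:((x+.5)/5-.5+370,(y+.5)/5-.5+110)
print("foot",onz(b,*f(263,300),.0907),"rim",onz(b,*f(263,361),.05),"base",onz(b,*f(255,434),.004), "rodtop before", onz(b,*f(0,0),0)[:0])
print(proj(b,[.5419-.002,-.394,.0907]))
E
```

```text
foot [ 0.54344261 -0.39769144  0.0907    ] rim [ 0.54196798 -0.40276596  0.05      ] base [ 0.53905119 -0.40033561  0.004     ] rodtop before []
[422.32151729 170.6884003 ]
```

```bash
python3 -m pendant '{"fingers":[0,0,0,0,0,0],"dp":[[0.3,-0.5,0.5],[0.2,0,1],[0.1,0,1],[0.1,0,0.8],[0,0,0],[0,0,0]],"turn":[0,0,0,0,0,0]}'; python3 - <<'E'
from h import *; from cell import camera,bot
s=bot.observe();print(s["tool_pos"],s["eef_rot"],s["wrist_force"])
E
```

```text
time: 34.1
tool_pos: [0.5377, -0.3998, 0.168]
eef_rot: [-0.002, 0.999, -0.001, 0.049]
wrist_force: [0.1, 1.1, -0.1]
width: 0.0201
[ 0.53768889 -0.39977298  0.16797117] [-0.00248381  0.99877412 -0.00139346  0.04941815] [ 0.08239054  1.13751523 -0.06739292]
```

```bash
python3 -m pendant '{"fingers":[0,0,0,0,0],"dp":[[0,0.1,0.8],[0.1,0,0.9],[0.1,0,0.9],[0.1,0,0.7],[0,0,0]],"turn":[0,0,0,0,0]}'; python3 - <<'E'
from h import *; from cell import camera,bot
s=bot.observe();print(s["tool_pos"],s["eef_rot"],s["wrist_force"])
E
```

```text
time: 34.72
tool_pos: [0.5386, -0.3993, 0.133]
eef_rot: [-0.003, 0.999, -0.002, 0.05]
wrist_force: [0.8, -0.3, -0.9]
width: 0.0199
[ 0.53861889 -0.39927708  0.13296014] [-0.00260706  0.99873964 -0.00211955  0.0500783 ] [ 0.82586622 -0.29597642 -0.89265181]
```

```bash
python3 -m pendant '{"fingers":[0,0,0],"dp":[[0.1,0,0.7],[0,0,0.5],[0,0,0.3]],"turn":[0,0,0]}'
```

```text
time: 35.1
tool_pos: [0.54, -0.3997, 0.1194]
eef_rot: [-0.003, 0.999, -0.003, 0.051]
wrist_force: [-3.4, 2.0, 14.1]
width: 0.0196
```

The rod is on the stand's floor. I release and retreat.

```bash
python3 -m pendant '{"fingers":[1,1,1,1,1,1,1,1,1,1,1,1],"dp":[[0,0,0],[0,0,0],[0,0,0],[0,0,0],[-0.2,0,-2],[-0.4,0,-4],[-0.4,0,-4],[-0.3,0,-3],[0,0,-2],[0,0,0],[0,0,0],[0,0,0]],"turn":[0,0,0,0,0,0,0,0,0,0,0,0]}'; python3 - <<'E'
from h import *; from cell import camera,bot
b=camera("scene");a=camera("top");im=b["img"];s=bot.observe();print(s["time"],s["tool_pos"],s["wrist_force"],s["width"])
o=cv2.imread("pics/scene0.png")
def red(i):
    h=cv2.cvtColor(i[130:220,405:440],cv2.COLOR_BGR2HSV);m=cv2.inRange(h,(0,150,60),(6,255,255))
    y,x=np.nonzero(m);return x.mean()+405,y.mean()+130,x.min()+405,x.max()+405,y.min()+130,y.max()+130
print("rod before",red(o),"after",red(im))
d=cv2.absdiff(im,o).max(2)
for n,(x0,y0,x1,y1) in dict(glue=(374,224,392,262),stamp=(334,192,359,226),pump=(320,245,365,328),tape=(183,350,225,432),stand=(408,172,436,205)).items():
    print(n,"changed px frac",(d[y0:y1,x0:x1]>30).mean().round(3))
h=lambda lo,hi,x0,x1:cv2.findNonZero(cv2.inRange(cv2.cvtColor(im[225:275,x0:x1],cv2.COLOR_BGR2HSV),lo,hi))
for n,lo,hi,x0,x1 in(("blue",(100,110,40),(125,255,255),205,242),("orange",(8,150,90),(18,255,255),243,290)):
    print(n,cv2.boundingRect(h(lo,hi,x0,x1)),len(h(lo,hi,x0,x1)))
# clear tube: mean colours below the lips, before/after
for n,X in(("b",(.588,.183)),("o",(.5624,.1107))):
    for z in(.1,.07,.04,.02):
        u,v=proj(b,[*X,z]).round().astype(int);print(n,z,o[v-1:v+2,u-2:u+3].mean((0,1)).round(),im[v-1:v+2,u-2:u+3].mean((0,1)).round())
E
```

```text
time: 36.6
tool_pos: [0.5364, -0.3978, 0.2702]
eef_rot: [-0.003, 0.999, -0.001, 0.049]
wrist_force: [-0.3, 0.5, -0.6]
width: 0.0856
36.7 [ 0.53635916 -0.39774134  0.27000213] [ 1.06967508  0.50580362 -0.17700448] 0.08515136583898053
rod before (np.float64(425.6602564102564), np.float64(157.73076923076923), np.int64(422), np.int64(430), np.int64(147), np.int64(169)) after (np.float64(425.3354037267081), np.float64(158.14906832298138), np.int64(421), np.int64(430), np.int64(147), np.int64(169))
glue changed px frac 0.007
stamp changed px frac 0.0
pump changed px frac 0.008
tape changed px frac 0.0
stand changed px frac 0.04
blue (7, 18, 24, 22) 299
orange (6, 9, 24, 21) 299
b 0.1 [80. 43. 20.] [79. 43. 21.]
b 0.07 [117. 129. 134.] [103. 106. 106.]
b 0.04 [115. 128. 134.] [101. 105. 105.]
b 0.02 [100. 110. 114.] [108. 119. 123.]
o 0.1 [ 26.  63. 118.] [ 26.  63. 118.]
o 0.07 [110. 125. 134.] [ 93. 114. 133.]
o 0.04 [115. 127. 133.] [ 92. 112. 129.]
o 0.02 [102. 112. 116.] [106. 120. 128.]
```

```bash
python3 -c "
from cell import sign_off
print(sign_off())"
```

```text
the job is handed in; nothing more can be done
None
```

I put both coin rolls in the tubes of their own colour and packed each to the bottom with the red-handled rod. I then stood the rod back in its black stand, let go, and handed the job in at about 37 s of the 72 s allowed. No verdict was reported.

- **Packing:** The final push read about 32 N on blue and 34 N on orange. The tool stopped at z 0.200 m both times, against 0.2006 m worked out for a fully packed roll. These are wrist-force readings at the end of each push; I had no direct reading of the rod-to-roll contact force or the follower positions.
- **Rod:** It touched the stand's floor at 14 N. After release, its red handle was within 0.5 px of where it started in the scene camera.
- **Bystanders:** The picture areas around the glue stick, stamp, pump bottle and tape dispenser changed by less than 1% from the start.
- **Rolls in the tubes:** Seen through the clear walls, the colour changed where the packed rolls should be. It was clear for orange and weaker for blue.

**What disagreed:**
- The two cameras differed by about 7 mm in x. I trusted the scene camera because it matched the gripper's known position.
- The arm drifted a few mm and tilted up to about 6° on descents. I first gripped the blue roll about 7 mm off centre and carried it about 10° tilted, but it straightened in the tube.

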